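# Snap the praline case shut

### The arm

A 6-joint arm with a two-finger parallel gripper is mounted at the origin on the work surface. World frame = base frame: x ahead of the robot, y to its left, z up, the work surface at z = 0. Lengths are in mm, angles in rad, forces in N, time in s.
With the tool pointing down it reaches from about 275 to 825 mm from the base axis. Payload 5.2 kg.
Tool frame: the origin (TCP) lies at the very end of the fingers, on their centre line; the grasp point (between the pads) lies 19 mm behind it; z points along the fingers, y is the direction in which the jaws open and shut (so a half turn about z gives the same grasp; the last joint's range is limited). The gripper opens to 93 mm and grips with 3 to 60 N. Pads are 15 mm wide; open, the fingers measure 128 mm over their backs; the gripper's body (75 mm by 188 mm) begins 65 mm behind the grasp point.
Start: joints at [0.963, 0.259, 1.535, -0, 1.348, -0.203], TCP at [216.588, 505.563, 218.653] pointing down, gripper open.
Joint ranges: [-3.14, 3.14], [-0.91, 2.08], [0.19, 2.58], [-1.22, 4.36], [0.22, 2.71], [-3.12, 3.12]. Speed limits (rad/s): [2.57, 2.57, 3.14, 3.14, 3.14, 3.14].

### API

Orientations are given as [roll, pitch, yaw] about the fixed x, y, z axes, in that order (R = Rz(yaw) Ry(pitch) Rx(roll)).
In Python, from bench import robot gives the robot as it stands. The module is installed in compiled form; this text tells all that it offers. Calls block until the motion is done:
- robot.move_ptp(position, orientation): joint-space move of the TCP to a pose.
- robot.move_linear(position, ori=None, speed=150, f_stop=None): straight line of the TCP; ori=None keeps the orientation; speed is the mean speed in mm/s. With f_stop (N) it stops when the force on the tool has changed by that much, and returns True; else False.
- robot.move_j(angles): joint-space move.
- robot.move_gripper(opening): opening from 0.0 (shut) to 1.0 (fully open); the grip force is fixed at half the most; returns when the fingers have stopped.
- robot.sleep(seconds).
- robot.inverse_kinematics(position, orientation): joint angles nearest the present ones, or None.
- robot.get_image(name): name is "scene" or "top"; returns a dict with "img" (420x560x3 uint8, blue, green, red), "fovy" (degrees; the focal length in pixels is half the picture's height over the tangent of half this angle, whatever the lens; pixels are square), "cx", "cy" (the principal point, pixels), "eye" and "orientation" of the camera in the world. Camera axes: x right, y down, z forward; pixel columns grow to the right and rows downward; lengths in mm; the calibration is good to about 2 mm. A picture is of the moment at which its call begins. There is no depth.
A pose or a line that the arm cannot do raises robot.MotionError and nothing moves.
- robot.hand_in(): hands the job in, once; it reports no verdict.
Readings, each from a call of its own:
- robot.current_t(): time.
- robot.current_qpos(): joint angles.
- robot.current_joint_vel(): joint speeds.
- robot.current_joint_efforts(): joint torques, N m.
- robot.current_tcp_pos(): TCP position.
- robot.current_eef_rot(): TCP orientation.
- robot.current_contact_force(): force on the tool from outside, world axes, zero at the start.
- robot.current_ft_torque(): the same for the moment, N m.
- robot.current_gripper_width(): opening from 0.0 (shut) to 1.0 (fully open).
Only numpy, scipy, OpenCV 4.12 (cv2) and the standard library are available. Lean on these libraries where they do the work, as an engineer would, in place of code of your own. Each camera call takes 0.05 s, during which the arm holds its last target.

### The job

The two white covers of the wooden praline case on the counter stand open. Swing each cover down and press on its front corners until all four corners have clicked into their catches and stay shut; press firmly but gently (a cover cracks above about 40 N) and leave the bottle, jar and gift box where they stand.

Things in the scene. Friction and masses are not known exactly. Their poses are not given: they have to be found in the camera images.
- case: Fixed wooden case, 140 mm deep (x) by 276 mm wide (y), walls 60 mm high, with pralines in two bays side by side. Origin: centre of its underside, on the counter; x points from its front (robot side) to its back, y to its left, z up. Each bay has a white cover hinged along the top of the back wall, centred at y = +66.5 mm (left) or -66.5 mm (right). The covers take at most 40 N.
- cover_left (a joint): hinge angle of the left (+y) cover: 0 = flat and shut (within 0.04); about 0.08 = resting on both catches, not snapped; 1.57 = upright (top edge 198 mm above the counter); 2.0 = leaning fully back. A stiff hinge (0.07 N m) keeps the cover wherever it is pushed. It opens towards the back, so it is shut by pushing its outer face from behind, over and down
- cover_right (a joint): the same for the right (-y) cover; begins at another angle
- left_hinge (a point): middle of the left cover's hinge line: x = +66 mm, y = +66.5 mm, z = 70 mm in the case's frame. The cover is a white plastic plate, 110 g, 124 mm wide and 4 mm thick, reaching from 4 to 128 mm from the hinge line, with a 40 mm wide thumb lip 13 mm farther at the middle of the front edge
- right_hinge (a point): the same for the right cover, at y = -66.5 mm in the case's frame
- left_corner_l (a point): point to press, on the left cover's outer face over its left catch: 118 mm from the hinge line, 45 mm left of the cover's middle, 10 mm from the front edge. A bead below it meets a sprung catch and stops, this point 79 to 86 mm above the case's underside; 6 to 12 N straight down snaps it through, about 10 mm lower, to a hard stop at 70 to 76 mm, held against 5 N of lift; 14 N is ample
- left_corner_r (a point): the same over the left cover's right catch, 45 mm right of the cover's middle. The cover is slack and can rock 7 degrees sideways, so one corner may click while the other stays up: each needs its own push. The height of catches and stop is not known beforehand (up to 2 mm either way, per cover): press by feel, slowly (about 10 mm/s), for the stop comes suddenly after the click
- right_corner_l (a point): the same on the right cover, over its left catch
- right_corner_r (a point): the same on the right cover, over its right catch
- bottle_mid (a point): loose amber bottle, 64 mm in diameter, 210 mm high, standing beside the case; this point is half-way up its axis. Bystander
- jar_mid (a point): loose jar, 68 mm in diameter, 85 mm high, standing beside the case; this point is half-way up its axis. Bystander
- giftbox_mid (a point): loose flat gift box, 100 x 140 x 32 mm, on the counter close behind the case; this point is its centre. Bystander

How it is judged (in metres and radians):
At the end, for the whole second after the job is handed in: Both covers are down with all four front corners past their catches: each corner point no more than 77.5 mm above the case's underside (70 to 76 mm is snapped shut, 79 mm and more is not), the covers at rest (z of each of left_corner_l, left_corner_r, right_corner_l, right_corner_r in the frame of case below 0.0775 m and velocity of joint cover_left between -0.05 and 0.05 rad/s and velocity of joint cover_right between -0.05 and 0.05 rad/s); the robot touches nothing.
It fails at once if the case or a cover is pushed with more than 40 N (contact force between any of the arm, the fingers and case above 40 N).
It fails at once if the bottle is moved by more than 30 mm or tipped over (distance of bottle_mid from where it was at the start of the episode above 0.03 m).
It fails at once if the jar is moved by more than 30 mm or tipped over (distance of jar_mid from where it was at the start of the episode above 0.03 m).
It fails at once if the gift box is moved by more than 30 mm (distance of giftbox_mid from where it was at the start of the episode above 0.03 m).
It also fails if it takes over 67 s, if anything falls off the work surface, if the arm or the gripper's body presses on something with over 40 N, if the wrist force passes 120 N, or if a joint passes its speed limit or range.

## Working session

There is one attempt and no reset: what is moved stays moved. The work goes in short steps, each a Python script; the robot and the scene stay as the last script left them, time stands still between calls to the robot, and variables do not carry over. Pictures are saved under pics/ and viewed, and the job is handed in when it is done.

```bash
mkdir -p pics
python3 - <<'E'
from bench import robot
import cv2
print(robot.current_t(),robot.current_tcp_pos(),robot.current_eef_rot(),robot.current_contact_force())
for n in("scene","top"):
    d=robot.get_image(n); cv2.imwrite(f"pics/{n}0.png",d["img"]); print(n,{k:v for k,v in d.items() if k!="img"})
E
```

```text
0.0 [216.2802643  505.11273114 217.82381251] [-3.13983086e+00 -3.32054994e-04  2.73680658e+00] [-0.6999474   0.86957515  0.22671695]
scene {'fovy': 49.078480403749275, 'cx': 280.1854805586625, 'cy': 217.40793822681783, 'eye': array([1041.49365084,  738.29142168,  657.45917628]), 'orientation': array([-2.17050511,  0.00710491,  2.57472796])}
top {'fovy': 55.9094202943258, 'cx': 279.6441324982786, 'cy': 206.8121360634804, 'eye': array([501.00707039,  25.22115684, 875.44425394]), 'orientation': array([-3.02571158,  0.00379893, -1.59143545])}
```

View pics/scene0.png

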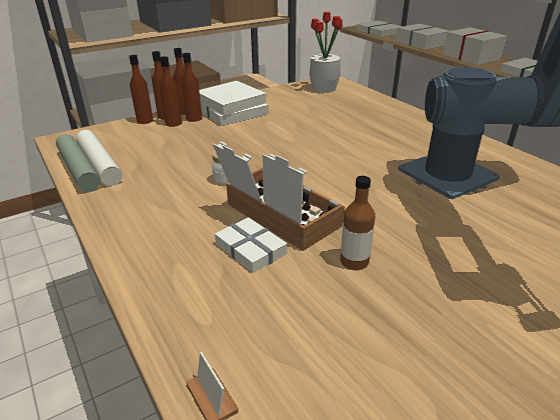

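View pics/top0.png

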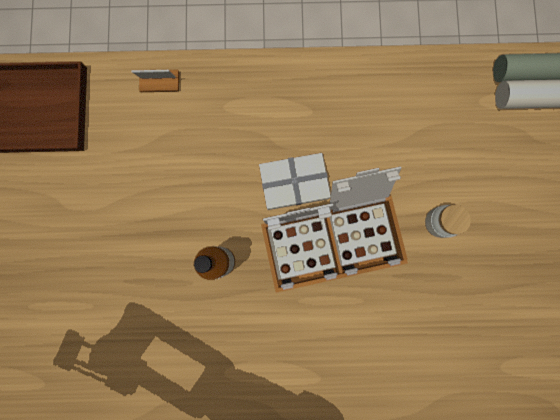

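The top view shows the case rim with corners at about (264,218), (391,196), (406,262) and (278,290). The bottle is at (208,263), the jar at (450,220) and the gift box at (295,181). The left cover is nearly upright and the right one leans back. I'll zoom in to get the corners more precisely.

Run:
```python
import cv2,numpy as np
a=cv2.imread("pics/top0.png")[140:310,190:480]; cv2.imwrite("pics/tz.png",cv2.resize(a,None,fx=2.7,fy=2.7,interpolation=cv2.INTER_CUBIC))
a=cv2.imread("pics/scene0.png")[130:280,190:390]; cv2.imwrite("pics/sz.png",cv2.resize(a,None,fx=4,fy=4,interpolation=cv2.INTER_CUBIC))
```

```text
(no output)
```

View pics/tz.png

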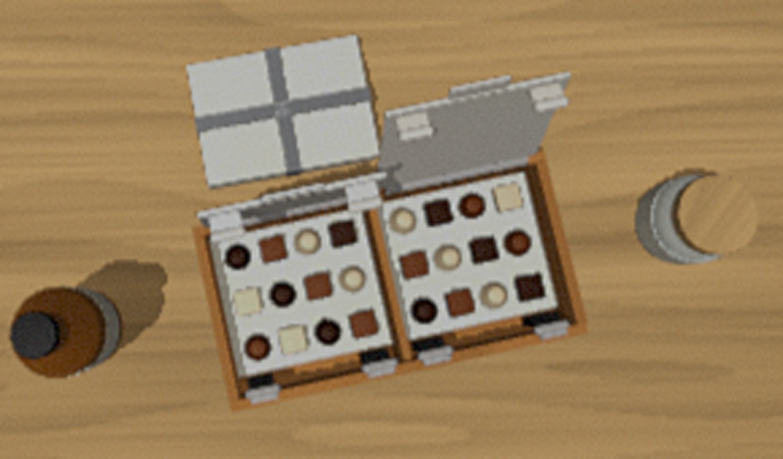

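View pics/sz.png

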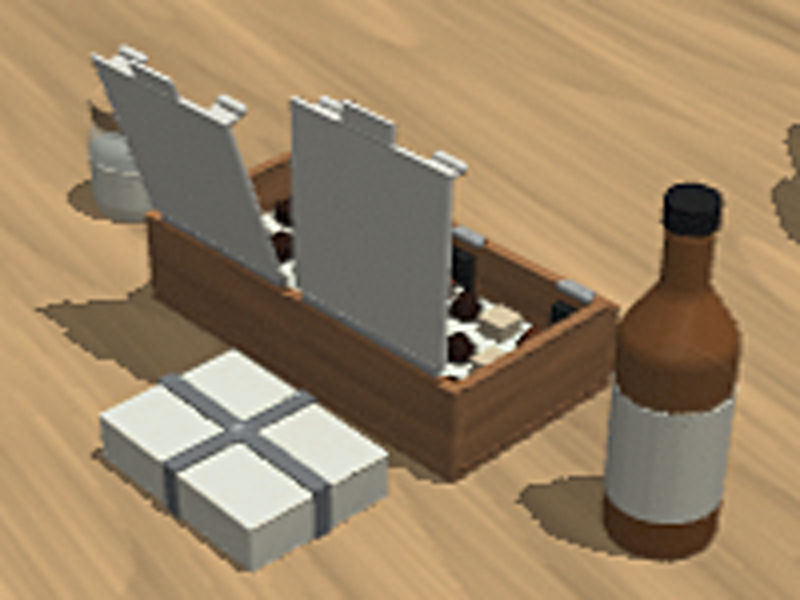

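The zoomed top view gives rim corners (crop pixels) at front-left (232,409), front-right (587,329), back-left (193,228) and back-right (545,150). The scene view gives back-left at (450,384), front-left (620,305) and back-right (150,215). I'll cast rays onto z=60 and fit the case pose.

```bash
cat > h.py <<'E'
import numpy as np
from scipy.spatial.transform import Rotation as R
CAM={"scene":(49.078480403749275,280.18548,217.407938,[1041.49365084,738.29142168,657.45917628],[-2.17050511,0.00710491,2.57472796]),
"top":(55.9094202943258,279.644132,206.812136,[501.00707039,25.22115684,875.44425394],[-3.02571158,0.00379893,-1.59143545])}
def ray(n,u,v):
    f,cx,cy,e,o=CAM[n]; F=210/np.tan(np.radians(f)/2)
    return np.array(e),R.from_euler("xyz",o).as_matrix()@np.array([(u-cx)/F,(v-cy)/F,1])
def onz(n,u,v,z):
    e,d=ray(n,u,v); return e+d*(z-e[2])/d[2]
def onplane(n,u,v,p0,nrm):
    e,d=ray(n,u,v); return e+d*np.dot(p0-e,nrm)/np.dot(d,nrm)
def proj(n,p):
    f,cx,cy,e,o=CAM[n]; F=210/np.tan(np.radians(f)/2)
    q=R.from_euler("xyz",o).as_matrix().T@(np.array(p)-e); return q[0]/q[2]*F+cx,q[1]/q[2]*F+cy
tz=lambda u,v:(u/2.7+190-.3,v/2.7+140-.3)
sz=lambda u,v:(u/4+190-.4,v/4+130-.4)
E
python3 - <<'E'
from h import *
T={"FL":(232,409),"FR":(587,329),"BL":(193,228),"BR":(545,150)}
S={"BL":(450,384),"FL":(620,305),"BR":(150,215)}
m={"FL":(-70,138),"FR":(-70,-138),"BL":(70,138),"BR":(70,-138)}
def fit(P):
    k=list(P);A=np.array([m[i] for i in k],float);B=np.array([P[i][:2] for i in k])
    a=A-A.mean(0);b=B-B.mean(0)
    th=np.arctan2((a[:,0]*b[:,1]-a[:,1]*b[:,0]).sum(),(a*b).sum());c,s=np.cos(th),np.sin(th)
    t=B.mean(0)-np.array([[c,-s],[s,c]])@A.mean(0)
    print("fit",t,th,(B-(A@np.array([[c,s],[-s,c]])+t)).round(1).tolist()); return t,th
fit({k:onz("top",*tz(*v),60) for k,v in T.items()})
fit({k:onz("scene",*sz(*v),60) for k,v in S.items()})
# bystanders
print("box top",[onz("top",*tz(*p),32)[:2].round() for p in[(187,66),(357,36),(380,158),(209,186)]])
print("bottle cap",onz("top",*tz(36,335),210).round(),"jar",onz("top",*tz(718,214),85).round())
E
```

```text
fit [519.59122162 -83.6873891 ] 0.19534807505142765 [[0.1, -0.1], [0.4, 1.4], [-0.7, -0.1], [0.2, -1.3]]
fit [511.84956108 -87.11167551] 0.17792996012495496 [[-4.2, -8.0], [2.3, 5.1], [1.9, 2.9]]
box top [array([694.,  69.]), array([715., -68.]), array([616., -83.]), array([596.,  53.])]
bottle cap [486. 156. 210.] jar [ 561. -325.   85.]
```

```bash
cat >> h.py <<'E'
TH=0.1953; T0=np.array([519.6,-83.7,0]); RC=R.from_euler("z",TH).as_matrix()
def W(x,y,z): return RC@np.array([x,y,z],float)+T0
def C(p): return RC.T@(np.array(p)-T0)
E
python3 - <<'E'
from h import *
for n,p in {"BL":(70,138,60),"FL":(-70,138,60),"BR":(70,-138,60)}.items():
    u,v=proj("scene",W(*p)); print(n,(u-190+.4)*4,(v-130+.4)*4)
def ang(cam,uv,yh):
    e,d=ray(cam,*uv); p0=W(0,yh,0); p=C(onplane(cam,*uv,p0,RC[:,1])); r=p-np.array([66,yh,70])
    return p.round(),np.hypot(r[0],r[2]).round(),np.arctan2(r[2],-r[0]).round(3)
for nm,uv,y in[("Rr",(95,57),-128.5),("Rl",(243,118),-4.5),("Lr",(293,100),4.5),("Ll",(450,172),128.5)]: print("scene",nm,ang("scene",sz(*uv),y))
for nm,uv,y in[("Rr",(570,75),-128.5),("Rl",(385,113),-4.5),("Lr",(384,178),4.5),("Ll",(199,213),128.5)]: print("top",nm,ang("top",tz(*uv),y))
print("box",[C([*p,32]).round() for p in[(694,69),(715,-68),(616,-83),(596,53)]])
from bench import robot
for a in(.1953+np.pi/2,.1953-np.pi/2):
  for p in((160,66.5,250),(160,-66.5,150),(-52,111.5,72),(-52,-111.5,72)):
    q=robot.inverse_kinematics(W(*p),[np.pi,0,a]); print(round(a,2),p,None if q is None else np.round(q,2))
E
```

```text
BL 448.61862025975654 400.0252143507498
FL 612.0836827308523 304.068026516542
BR 140.43359235592774 219.85125925132817
scene Rr (array([  99., -129.,  187.]), np.float64(122.0), np.float64(1.847))
scene Rl (array([ 90.,  -5., 189.]), np.float64(122.0), np.float64(1.771))
scene Lr (array([ 61.,   5., 193.]), np.float64(123.0), np.float64(1.529))
scene Ll (array([ 63., 128., 197.]), np.float64(127.0), np.float64(1.547))
top Rr (array([ 104., -128.,  187.]), np.float64(123.0), np.float64(1.885))
top Rl (array([106.,  -5., 187.]), np.float64(123.0), np.float64(1.898))
top Lr (array([ 65.,   5., 177.]), np.float64(107.0), np.float64(1.561))
top Ll (array([ 70., 129., 166.]), np.float64(96.0), np.float64(1.608))
box [array([201., 116.,  32.]), array([195., -23.,  32.]), array([ 95., -18.,  32.]), array([101., 119.,  32.])]
1.77 (160, 66.5, 250) [-0.15  0.45  1.18  0.    1.51 -0.34]
1.77 (160, -66.5, 150) [-0.33  0.57  1.23  0.    1.34 -0.52]
1.77 (-52, 111.5, 72) [-0.22  0.24  1.97  0.    0.93 -0.41]
1.77 (-52, -111.5, 72) [-0.6   0.37  1.77  0.    1.   -0.8 ]
-1.38 (160, 66.5, 250) [-0.15  0.45  1.18 -0.    1.51  2.8 ]
-1.38 (160, -66.5, 150) [-0.33  0.57  1.23 -0.    1.34  2.62]
-1.38 (-52, 111.5, 72) [-0.22  0.24  1.97 -0.    0.93  2.73]
-1.38 (-52, -111.5, 72) [-0.6   0.37  1.77 -0.    1.    2.34]
```

The case is at (519.6, -83.7) with yaw 0.195. The left cover sits at about 1.55 rad and the right at about 1.88 rad. I'll close the gripper and swing the right cover first.

```bash
cat >> h.py <<'E'
ORI=[np.pi,0,TH+np.pi/2]; D=17.5
def swing(robot,y,th0,r=95,xb=165):
    # arc of the fingers' leading bottom edge about the hinge, tool vertical
    log=[]
    robot.move_linear(W(xb,y,160),speed=150,f_stop=8)
    ths=np.linspace(th0,0.18,9)
    for t in ths:
        p=W(66-r*np.cos(t)+D+2*np.sin(t),y,70+r*np.sin(t)+4)
        hit=robot.move_linear(p,speed=90 ,f_stop=8)
        log.append((round(t,2),hit,robot.current_contact_force().round(1).tolist()))
        if hit: break
    return log
E
python3 - <<'E'
from h import *
from bench import robot
import cv2
robot.move_gripper(0.0)
p=robot.current_tcp_pos(); robot.move_linear([p[0],p[1],320],speed=250)
robot.move_ptp(W(165,-66.5,300),ORI)
print(robot.current_tcp_pos(),robot.current_t(),robot.current_contact_force())
print(swing(robot,-66.5,1.57))
print(C(robot.current_tcp_pos()),robot.current_t())
d=robot.get_image("scene");cv2.imwrite("pics/s1.png",d["img"])
E
```

```text
[ 694.47486587 -115.62363441  300.32008297] 4.875 [ 0.76709706 -0.47320882 -1.10377188]
[(np.float64(1.57), False, [0.5, 1.1, 0.4]), (np.float64(1.4), False, [-0.4, -0.6, 0.5]), (np.float64(1.22), False, [0.3, -0.6, -0.9]), (np.float64(1.05), False, [0.9, -1.0, 0.2]), (np.float64(0.88), False, [0.8, -0.2, 1.4]), (np.float64(0.7), False, [0.5, 1.0, 1.0]), (np.float64(0.53), False, [-0.8, -0.5, -0.3]), (np.float64(0.35), False, [0.4, -0.4, 0.4]), (np.float64(0.18), False, [0.6, -0.7, 0.9])]
[ -9.71761494 -66.34845797  90.92461017] 9.6667
```

View pics/s1.png

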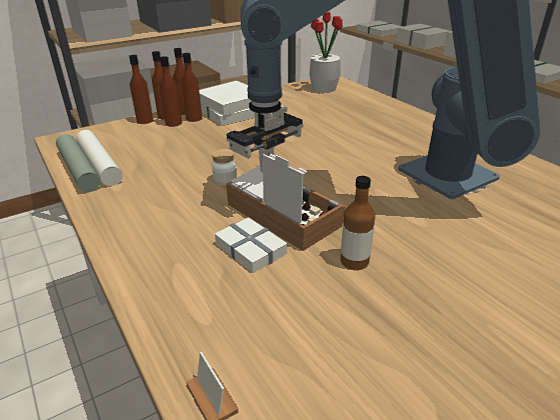

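The right cover has gone down under the fingers at about (270,180) and the left one is still upright. I'll retreat upward and swing the left cover the same way.

Run:
```python
from h import *
from bench import robot
import cv2
robot.move_linear(W(-10,-66.5,240),speed=200)
robot.move_linear(W(120,-66.5,250),speed=200)
robot.move_linear(W(165,66.5,250),speed=200)
print(swing(robot,66.5,1.5))
robot.move_linear(W(-10,66.5,140),speed=200)
robot.move_linear(W(-60,-220,260),speed=250)
print(robot.current_t())
for n in("scene","top"):
    d=robot.get_image(n);cv2.imwrite(f"pics/{n}2.png",cv2.resize(d["img"][130:310,190:480],None,fx=2.7,fy=2.7))
```

```text
[(np.float64(1.5), False, [-0.1, 0.1, -0.4]), (np.float64(1.34), False, [-0.1, -0.1, -0.6]), (np.float64(1.17), False, [0.5, -0.2, 0.6]), (np.float64(1.0), False, [-0.1, -0.5, 0.9]), (np.float64(0.84), False, [-0.3, 0.2, -0.6]), (np.float64(0.68), False, [-0.0, -0.7, -0.1]), (np.float64(0.51), False, [0.9, -0.5, 0.9]), (np.float64(0.34), False, [-0.1, -0.2, -0.5]), (np.float64(0.18), False, [0.1, 0.4, -0.3])]
18.525
```

View pics/scene2.png

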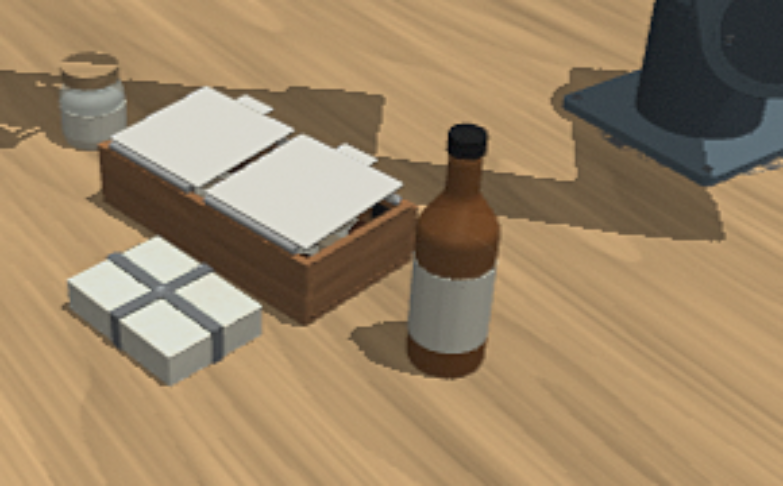

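View pics/top2.png

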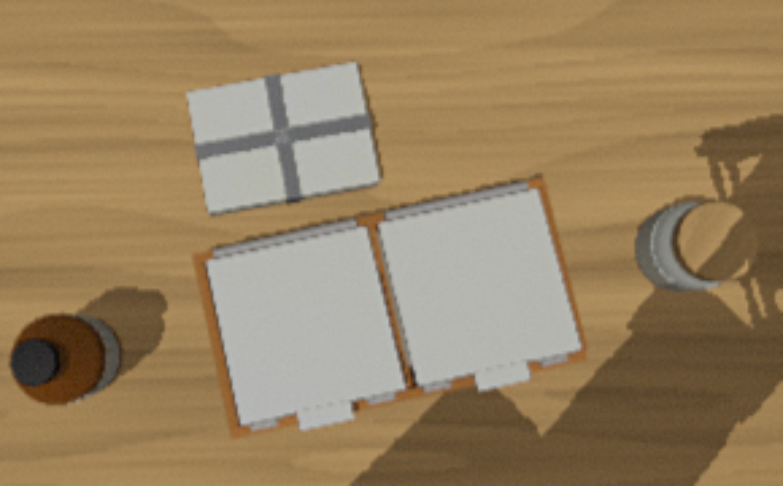

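Both covers rest near-flat and the bystanders haven't moved. The left cover's front edge runs from (238,425) to (408,388), and the right one's from (418,385) to (582,350). Now I'll press the four corners by feel.

```bash
cat >> h.py <<'E'
def press(robot,y,f=14,x=-46,z0=98):
    robot.move_linear(W(x,y,z0),speed=120,f_stop=10)
    hit=robot.move_linear(W(x,y,64),speed=9,f_stop=f)
    z=robot.current_tcp_pos()[2]; F=robot.current_contact_force()
    robot.move_linear(W(x,y,115),speed=100)
    print(y,hit,round(z,1),F.round(1),robot.current_t())
E
python3 - <<'E'
from h import *
from bench import robot
for y in(-66.5,66.5):
  for s in(62,-62):
    u,v=proj("top",W(-62,y+s,82)); print(((u-190+.3)*2.7).round(),((v-130+.3)*2.7).round())
robot.move_linear(W(-46,-111.5,150),speed=200)
press(robot,-111.5)
E
```

```text
419.0 386.0
583.0 349.0
242.0 425.0
407.0 388.0
-111.5 True 72.9 [-1.   0.6  7.5] 23.275
```

The predicted corners match the image within 1–2 px. The first corner stopped at 72.9 mm, which is inside the snapped range, so I'll do the other three.

Run:
```python
from h import *
from bench import robot
import cv2
press(robot,-21.5)
press(robot,21.5)
press(robot,111.5)
robot.move_linear(W(-60,111,200),speed=200)
robot.move_linear(W(-200,0,300),speed=250)
print(robot.current_t())
for n in("scene","top"):
    d=robot.get_image(n);cv2.imwrite(f"pics/{n}3.png",cv2.resize(d["img"][130:310,190:480],None,fx=2.7,fy=2.7))
```

```text
-21.5 True 73.1 [-1.1  0.8  6.8] 27.3
21.5 True 72.6 [-1.7  0.1  8.3] 30.975
111.5 True 72.8 [-1.3 -0.3  7.7] 35.0083
36.5583
```

View pics/scene3.png

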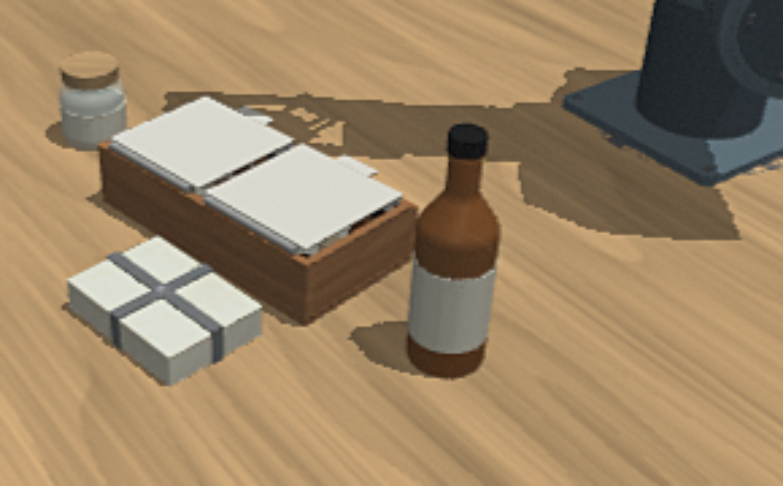

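View pics/top3.png

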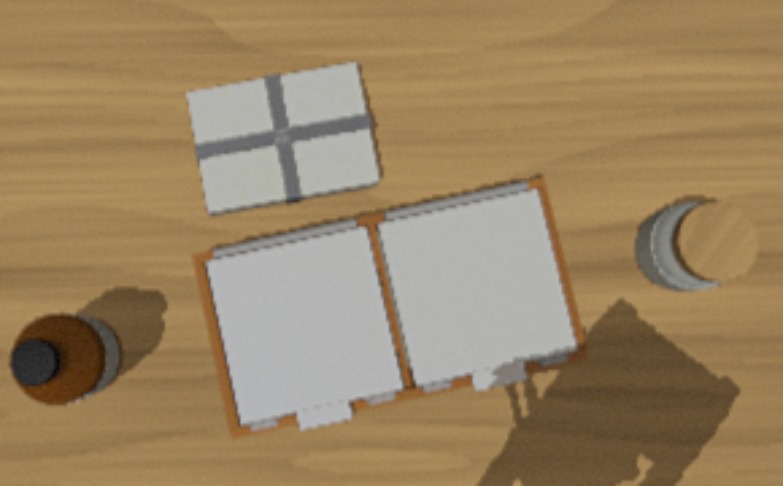

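All four stops read 72.6–73.1 mm, and the covers look flat with nothing displaced. The left cover's left corner dropped more in the scene view than the others. There's time to spare, so I'll probe every corner's resting height again.

Run:
```python
from h import *
from bench import robot
robot.move_linear(W(-46,111.5,130),speed=200)
for y in(111.5,21.5,-21.5,-111.5):
    h0=robot.move_linear(W(-46,y,84),speed=80,f_stop=8)
    h=robot.move_linear(W(-46,y,66),speed=9,f_stop=5)
    print(y,h0,h,robot.current_tcp_pos()[2].round(1),robot.current_t())
    robot.move_linear(W(-46,y,100),speed=120)
robot.move_linear(W(-200,0,300),speed=250)
print(robot.current_t())
```

```text
111.5 False True 72.9 40.0333
21.5 False True 72.9 42.9417
-21.5 False True 73.1 45.2667
-111.5 False True 73.1 48.1583
49.7917
```

Light contact at 5 N finds all four corners resting at 73 mm, below the 77.5 mm limit. I'm handing in.

Run:
```python
from bench import robot
robot.sleep(0.3); print(robot.current_contact_force().round(1)); robot.hand_in(); print(robot.current_t())
```

```text
[-0.3 -0.6 -0.7]
the job is handed in; nothing more can be done
the job is handed in; nothing more can be done
```

Both covers are shut, and all four front corners are past their catches. I swung each cover down from behind with the closed fingers. Then I pressed each corner at about 9 mm/s until the force reached 14 N.

- **Corner heights:** the four presses stopped at 72.6–73.1 mm. A second, light touch (5 N) found the corners resting at 72.9–73.1 mm, against the limit of 77.5 mm.
- **Bystanders:** in the last pictures, taken before the light touch, the bottle, jar and gift box had not visibly moved.
- **Hand-in:** the job was handed in shortly after 50 s, with the arm clear of everything. The tool force was then within its roughly 1 N noise.
- **Disagreement:** my case position from the scene camera was up to about 8 mm off the one from the top camera. I used the top-camera position. The covers' corners predicted from it came within about 4 px of the enlarged top view (under 2 px in the camera image).

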